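Seat and hold the last jack's knurled collar

TASK

Someone parked an orange shoe last on top of the knurled collar of the green last jack: take it off and stand it sole down in the wooden tray. Then, pressing down on the collar, turn it until the keyways hidden inside it drop over the lugs of the post, and push it fully home against its spring; finish while still holding it down there with the gripper, without letting go. Leave everything else on the bench where it is.

Things in the scene. Friction and masses are not known exactly. Their poses are not given: they have to be found in the camera images.
- jack: green cast last jack fixed to the bench: foot 120 mm across, column, flat plate 84 mm across, top face 70 mm above the bench. Origin: centre of the foot's underside, z up. On the plate's middle stands a post 24 mm across, 38 mm high, with three lugs 6 mm wide hidden 120 degrees apart; their direction is not known. The jack and the tray may be on either side.
- collar: loose knurled aluminium collar around the post, 56 mm across, 40 high, 0.16 to 0.26 kg, 1.5 mm play. Origin: centre of its underside, z up. At the start it rests on the lugs, underside 12 mm above the plate. Its three keyways (12.5 mm wide, 120 degrees apart, fit within about 0.15 rad either way) are over the lugs after 0.5 to 1.25 rad of turning clockwise seen from above.
- collar_top (a point): centre of the collar's upper face, 40 mm above its underside: 122 mm above the bench at the start, 110 mm when home. Once keyed the collar can be pushed down 12 mm, until it lies on the plate (home). Over the last 9 mm a brass spring ring pushes back with 5 N rising to 8 N; let go, it lifts the collar 9 mm again.
- last: orange plastic shoe last (foot form), 130 mm long, 48 wide, 75 high, 0.24 to 0.39 kg, lying sole down across the top of the collar at the start. Origin: centre of its flat sole; x towards the toe, z up.
- last_grip (a point): point to grip the last: in its ankle block, which is 34 mm wide (along the last's y), 62 mm long, and whose top is 75 mm above the sole; this point lies 58 mm above the sole and 20 mm towards the heel from the origin.
- tray: shallow dark wooden tray fixed on the bench, 200 x 170 mm outside (x, y), walls 5 mm thick and 28 mm high, floor 5 mm thick. Origin: centre of its underside.
- tray_in (a point): centre of the tray's inner floor, 5 mm above the bench
- cream_jar: white cream jar with blue lid, 60 mm across, 60 high; a bystander, to be left where it is. Origin: centre of its underside.
- polish_tin: flat red polish tin, 75 mm across, 24 high; a bystander, to be left where it is. Origin: centre of its underside.
- spray_can: red spray can, 52 mm across, 160 high; a bystander, to be left where it is. Origin: centre of its underside.
- hammer: hammer lying flat; a bystander, to be left where it is. Origin: on its underside; the handle lies along its x.
- shoe_brush: wooden shoe brush with black bristles, 150 x 48 x 40 mm; a bystander, to be left where it is. Origin: centre of its underside.
- shoe: brown shoe being mended, about 235 mm long, 90 high; a bystander, to be left where it is. Origin: centre of its underside.
- tack_bowl: small steel bowl, 80 mm across, 35 high; a bystander, to be left where it is. Origin: centre of its underside.
There are look-alikes about, which are no part of the job. Of the things like the last, leave any that is black or yellow; of the rest the larger one is meant.

How it is judged:
On the way, in this order (a step that is already met when the one before it is completed fails the run):
1. the last stands sole down in the tray, released (horizontal distance between last and tray_in below 0.09 m and height (world z) of last below 0.013 m and angle between last's own z axis and vertical below 0.15 rad and contact force between the fingers and last below 0.2 N and linear speed of last below 0.03 m/s), for 0.3 s.
2. the collar is keyed over the lugs and pushed home by the gripper (z of collar_top in the frame of jack below 0.113 m and horizontal distance between collar_top and jack below 0.005 m and angle between collar's own z axis and vertical below 0.08 rad and contact force between the fingers and collar above 1.5 N), for 0.3 s.
At the end, for the whole second after the job is handed in: The collar is on the post, upright (within 0.08 rad), its upper face within 3 mm of its home height, on the jack's axis within 5 mm, and the gripper is still on it (over 1.5 N); the last stands in the tray, sole on the floor (tilt under 0.15 rad), let go and still (all of step 1 and all of step 2); the arm keeps its last pose, push and grip.
It fails at once if a bystander was moved by more than 30 mm (distance of any of cream_jar, polish_tin, spray_can, hammer, shoe_brush, shoe, tack_bowl from where it was at the start of the episode above 0.03 m).
It also fails if it takes over 58 s, if anything falls off the work surface, if the arm or the gripper's body presses on something with over 40 N, if the wrist force passes 120 N, or if a joint passes its speed limit or range.

ROBOT

A 6-joint arm with a two-finger parallel gripper is mounted at the origin on the work surface. World frame = base frame: x ahead of the robot, y to its left, z up, the work surface at z = 0. Lengths are in m, angles in rad, forces in N, time in s.
With the tool pointing down it reaches from about 0.275 to 0.75 m from the base axis. Payload 10.2 kg.
Tool frame: the origin (TCP) lies on the centre line of the jaws, within the pads' length; the fingertips stand env.nose_length ahead of it and the grasp point (between the pads) lies 6 mm ahead of it (env.nose_length is the distance from the TCP to the fingertips, in m); z points along the fingers, y is the direction in which the jaws open and shut (so a half turn about z gives the same grasp; the last joint's range is limited). The gripper opens to 85 mm and grips with 20 to 120 N. Pads are 22 mm wide; open, the fingers measure 114 mm over their backs; the gripper's body (76 mm by 85 mm) begins 54 mm behind the grasp point. The pads swing forward as they close: fully open they stand 13 mm farther back than shut.
Start: joints at [0.917, 0.313, 1.498, -0, 1.331, -0.223], TCP at [0.219, 0.477, 0.256] pointing down, gripper open.
Joint ranges: [-2.94, 2.94], [-0.97, 2.17], [0.19, 2.56], [-1.23, 4.37], [0.02, 3.11], [-2.88, 2.88]. Speed limits (rad/s): [2.39, 2.39, 3.01, 3.14, 3.14, 3.14].

INTERFACE

Orientations are given as a 3x3 rotation matrix whose columns are the frame's x, y, z axes.
In Python, from station import env, snapshot, workorder gives the robot as it stands.
- The arm moves only by the tool apply_moves, never from a script. Its argument "series" is a list of rows, each an object of numbers: "dx", "dy", "dz": the shift along the tool's x, y, z in m; "spin": the turn about the tool's z in rad; "fingers": the closure, from 0 (fully open) to 1 (shut). In form: [{"dx": .., "dy": .., "dz": .., "spin": .., "fingers": ..}, ...]. A call has exactly 10 rows; each row shifts and turns the commanded pose from where the row before left it, along the tool's axes as they then stand; what a row does not reach is not made up. A row lasts 1/10 s, in which the tool goes at most 50 mm and 8.59 degrees, less where a joint would pass 70% of its speed; a pose out of reach is approached as far as the arm can. A call is refused whole if a number of a shift passes 0.05 or a number of a turn 0.15, either way. A call with a gripper value outside its range is refused whole. The fingers move at their own pace and stop on an object; the grip force is fixed at half the most. Time passes only in rows, so rows that do not move let the fingers close, or fill a call up. It gives the time, the measured TCP pose, the force and the opening at its end, in the units of the state.
- env.get_state(): the state, without advancing time (a new reading comes with each control period).
- snapshot(name): name is "scene" or "top"; returns a dict with "img" (480x640x3 uint8, red, green, blue), "z_map" (480x640 float32, m along the optical axis (not along the pixel's ray), 0 where there is no reading), "mtx" (3x3 intrinsics, pixels), "rvec" (rotation vector, rad) and "tvec" (3), from world to camera coordinates, as OpenCV has them. Camera axes: x right, y down, z forward; pixel columns grow to the right and rows downward; lengths in m; the calibration is good to about 2 mm. A picture is of the moment at which its call begins.
- workorder.hand_in(): hands the job in, once; it reports no verdict.
The state is a dict: "time_s": time; "joint_pos": joint angles; "qd": joint speeds; "joint_torque": joint torques, N m; "eef_pos": TCP position; "tool_rot": TCP orientation; "ft_force": force on the tool from outside, world axes, zero at the start; "torque": the same for the moment, N m; "gripper_width": opening from 0.0 (shut) to 1.0 (fully open).
Only numpy, scipy, OpenCV 4.12 (cv2) and the standard library are available. Lean on these libraries where they do the work, as an engineer would, in place of code of your own. Each camera call takes 0.05 s, during which the arm holds its last target. There are 200 camera calls.

## Working session

There is one attempt and no reset: what is moved stays moved. The work goes in short steps, Python scripts to look and compute and a tool call to move; the robot and the scene stay as the last step left them, time stands still between calls to the robot, and variables do not carry over. Pictures are saved under pics/ and viewed, about 8 in all and at most 12, crops included, and the job is handed in when it is done.

Besides the shell and the picture viewer there is one more tool, called after ">>>" as name(argument=value, ...) on one line, values as JSON. apply_moves: Moves the arm, as the interface text tells. Its arguments: {"type":"object","properties":{"series":{"type":"array","items":{"type":"object","properties":{"dx":{"type":"number"},"dy":{"type":"number"},"dz":{"type":"number"},"spin":{"type":"number"},"fingers":{"type":"number"}}}}},"required":["series"]}

```bash
ls; mkdir -p pics; cat > h.py <<'E'
import numpy as np, cv2
from station import env, snapshot, workorder
def cloud(s):
    R,_=cv2.Rodrigues(np.array(s["rvec"],float)); t=np.array(s["tvec"],float).ravel(); K=np.array(s["mtx"])
    z=s["z_map"]; v,u=np.mgrid[:480,:640]
    p=np.stack([(u-K[0,2])/K[0,0]*z,(v-K[1,2])/K[1,1]*z,z],-1)
    w=(p-t)@R; w[z<=0]=np.nan
    return w
def save(s,n): cv2.imwrite("pics/"+n,s["img"][:,:,::-1])
E
python3 - <<'E'
from h import *
print(env.nose_length, env.get_state())
for n in("scene","top"):
    s=snapshot(n); save(s,n+"0.png"); np.savez("pics/"+n+"0",**s)
    R,_=cv2.Rodrigues(np.array(s["rvec"],float)); print(n,-R.T@np.array(s["tvec"]).ravel(), np.array(s["mtx"]).tolist())
E
```

```text
pics
0.025 {'time_s': 0.0, 'joint_pos': array([ 9.16604551e-01,  3.13461624e-01,  1.49843426e+00,  1.50938743e-05,
        1.33103355e+00, -2.23439156e-01]), 'qd': array([-0.00257575, -0.00069761,  0.0018192 ,  0.0004054 , -0.00038263,
        0.00094974]), 'joint_torque': array([ 1.22603942e-04, -4.12270725e+01, -2.59736180e+01, -2.21477740e-04,
        4.30361266e-03, -9.92315393e-06]), 'eef_pos': array([0.21909896, 0.47684231, 0.25573018]), 'tool_rot': array([[-9.08650118e-01,  4.17557520e-01, -8.25089699e-04],
       [ 4.17558220e-01,  9.08649562e-01, -1.05186616e-03],
       [ 3.10502768e-04, -1.30030130e-03, -9.99999106e-01]]), 'ft_force': array([-0.39268433,  0.32331233,  0.48765635]), 'torque': array([ 0.00142338, -0.07785795,  0.0441278 ]), 'gripper_width': 1.0010223009256958}
scene [ 1.20562811 -0.40731763  0.80073651] [[437.5166510249803, 0.0, 322.572817008229], [0.0, 437.5166510249803, 245.2968457551804], [0.0, 0.0, 1.0]]
top [0.29650094 0.01685996 1.34948443] [[513.400066486698, 0.0, 312.62608109485353], [0.0, 513.400066486698, 238.21874934123608], [0.0, 0.0, 1.0]]
```

View pics/scene0.png

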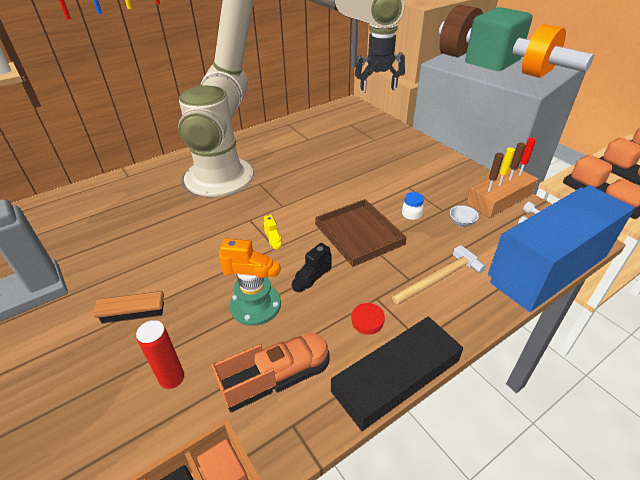

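View pics/top0.png

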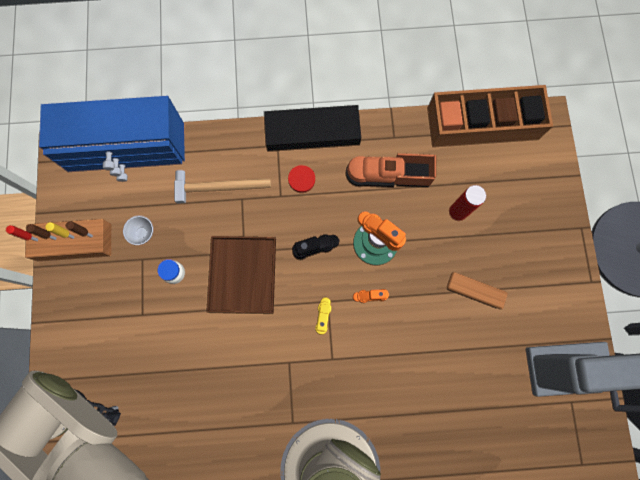

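The scene view shows the orange last on the green jack at about (248,258), the tray at (360,230), the black last at (312,268) and the yellow one at (272,232). In the top view, the last candidates are:
- orange, large, on the jack: (382,230)
- orange, small, on the bench: (371,296)
- black: (316,246)
- yellow: (323,316)

The large orange one on the jack fits: it is the right colour, the larger of the two orange ones, and on the collar. I'll measure it and confirm it in a crop.

```bash
python3 - <<'E'
from h import *
s=dict(np.load("pics/top0.npz")); w=cloud(s); hsv=cv2.cvtColor(s["img"],cv2.COLOR_RGB2HSV)
H,S,V=[hsv[...,i].astype(int) for i in range(3)]
roi=np.zeros((480,640),bool); roi[195:275,340:420]=1
m=roi&(H>5)&(H<18)&(S>215)&(w[...,2]>0.118)
P=w[m]; z=P[:,2]; print("last n",m.sum(),"z",np.percentile(z,[1,50,99]))
A=P[z>P[:,2].max()-0.008]; print("ankle top n",len(A),"z",np.median(A[:,2]))
def rect(Q): 
    r=cv2.minAreaRect((Q[:,:2]*1000).astype(np.float32)); return np.round(r[0],1),np.round(r[1],1),round(r[2],1)
print("ankle",rect(A),"whole",rect(P), A.mean(0))
g=roi&(H>60)&(H<95)&(S>90)
G=w[g]; pl=G[abs(G[:,2]-.070)<.006]; ft=G[G[:,2]<.03]
for n,Q in(("plate",pl),("foot",ft)):
    print(n,len(Q),cv2.minEnclosingCircle((Q[:,:2]*1000).astype(np.float32)),np.median(Q[:,2]))
r2=np.zeros((480,640),bool); r2[225:325,200:285]=1
t=r2&(V<105)&(abs(w[...,2]-.028)<.008); T=w[t]; print("tray rim",len(T),rect(T))
f=r2&(V<105)&(w[...,2]<.012); F=w[f]; print("floor",rect(F), np.median(F[:,2]))
a=np.load("pics/scene0.npz"); c1=cv2.resize(a["img"][220:330,200:350],None,fx=2.6,fy=2.6,interpolation=cv2.INTER_CUBIC)
c2=cv2.resize(s["img"][195:310,335:425],(int(90*286/115*1),286),interpolation=cv2.INTER_CUBIC)
cv2.imwrite("pics/crop.png",np.hstack([c1[:286],c2])[:,:,::-1])
E
```

```text
last n 64 z [0.14445101 0.1552436  0.19321402]
ankle top n 10 z 0.1901424720818361
ankle (array([ 529.8, -171.9]), array([46.3,  1.6]), 47.8) whole (array([ 543.6, -153. ]), array([97.1,  7.5]), 46.8) [ 0.53283707 -0.16835465  0.19038084]
plate 222 ((549.844970703125, -159.01718139648438), 40.06013488769531) 0.06975243284918922
foot 444 ((556.7756958007812, -163.96519470214844), 58.03901672363281) 0.014442797316027309
tray rim 564 (array([497.1, 193.3]), array([170.7, 199.6]), 84.8)
floor (array([516.5, 196.3]), array([223.6, 234.9]), 83.6) 0.0050154660839315576
```

View pics/crop.png

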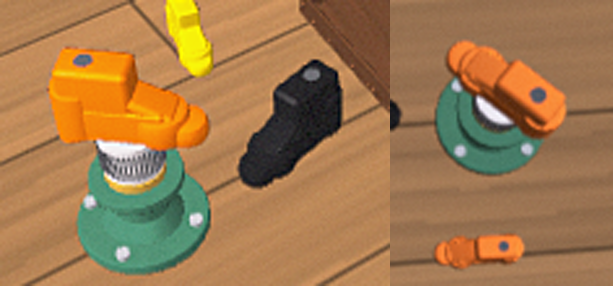

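The crop shows the large orange last on the collar, with its ankle block to the right in the top view (heel towards -y) and its toe to the upper left. The small orange one lies separately below it. The saturation mask was too tight, so I'll redo it.

```bash
cat >> h.py <<'E'
def rect(Q):
    r=cv2.minAreaRect((Q[:,:2]*1000).astype(np.float32)); return np.round(r[0],1),np.round(r[1],1),round(r[2],1)
E
python3 - <<'E'
from h import *
s=dict(np.load("pics/top0.npz")); w=cloud(s); hsv=cv2.cvtColor(s["img"],cv2.COLOR_RGB2HSV)
H,S,V=[hsv[...,i].astype(int) for i in range(3)]
roi=np.zeros((480,640),bool); roi[195:275,340:420]=1
m=roi&(H>3)&(H<22)&(S>120)&(w[...,2]>0.118)
P=w[m]; z=P[:,2]; print("last n",m.sum(),"z",np.percentile(z,[1,50,99]))
A=P[abs(z-.197)<.008]; print("ankle n",len(A),np.median(A[:,2]),rect(A),A.mean(0))
Q=P[z>.125]; print("whole",rect(Q))
lo=P[z<.18]; print("toe side mean",lo.mean(0))
a=dict(np.load("pics/scene0.npz")); w2=cloud(a); h2=cv2.cvtColor(a["img"],cv2.COLOR_RGB2HSV).astype(int)
r=np.zeros((480,640),bool); r[230:290,210:285]=1
m2=r&(h2[...,0]>3)&(h2[...,0]<22)&(h2[...,1]>150)&(w2[...,2]>.12)
B=w2[m2]; A2=B[abs(B[:,2]-.197)<.004]; print("scene ankle",len(A2),rect(A2),np.median(A2[:,2]),"whole",rect(B))
# collar: gray below last
c=r&(h2[...,1]<70)&(w2[...,2]>.075)&(w2[...,2]<.122); C=w2[c]; print("collar",len(C),C.mean(0),rect(C))
# jack foot ellipse via scene
r[:]=0; r[260:325,225:285]=1
g=r&(h2[...,0]>60)&(h2[...,0]<95)&(h2[...,1]>90); G=w2[g]; pl=G[abs(G[:,2]-.070)<.004]
print("plate scene",cv2.minEnclosingCircle((pl[:,:2]*1000).astype(np.float32)))
from scipy.optimize import least_squares
def fit(Q,R):
    return least_squares(lambda p:np.hypot(Q[:,0]-p[0],Q[:,1]-p[1])-R,[.55,-.16],loss="soft_l1",f_scale=.002).x
print("collar axis fit",fit(C,.028))
# plate rim: world-top view hull
R,_=cv2.Rodrigues(s["rvec"]);
gt=roi&(H>60)&(H<95)&(S>70); Gt=w[gt]; 
ft=Gt[Gt[:,2]<.03]; rr=np.hypot(ft[:,0]-.556,ft[:,1]+.164); print("foot outer",fit(ft[rr>.056],.06))
E
```

```text
last n 936 z [0.13506134 0.1678541  0.20083223]
ankle n 347 0.1963306055595636 (array([ 545. , -179.5]), array([61.1, 34.2]), 46.9) [ 0.54412077 -0.17812229  0.19624406]
whole (array([ 562.4, -162.8]), array([129.1,  47.8]), 48.6)
toe side mean [ 0.56221136 -0.15113987  0.15620069]
scene ankle 245 (array([ 549.2, -180.2]), array([61.2, 35.4]), 48.3) 0.19706711924937986 whole (array([ 567.6, -165.8]), array([128.3,  44.5]), 50.7)
collar 280 [ 0.5798487  -0.17683203  0.10402191] (array([ 576.8, -173.9]), array([54.6, 25.6]), 65.9)
plate scene ((562.0006103515625, -168.04115295410156), 41.772972106933594)
collar axis fit [ 0.55922091 -0.16613385]
foot outer [ 0.55948705 -0.16679689]
```

```bash
cat > go.py <<'E'
import sys; from h import *
# go.py x y z yaw : TCP target -> remaining tool-frame deltas (shift after spin, and before)
st=env.get_state(); p=st["eef_pos"]; R=np.array(st["tool_rot"]); yaw=np.arctan2(R[1,0],R[0,0])
x,y,z,t=map(float,sys.argv[1:5]); d=np.array([x,y,z])-p
spin=(yaw-t+np.pi)%(2*np.pi)-np.pi
c,s=np.cos(t),np.sin(t); Rt=np.array([[c,s,0],[s,-c,0],[0,0,-1]])
print("t",round(st["time_s"],2),"p",p.round(4),"yaw",round(yaw,3),"q6",st["joint_pos"][5].round(2),"F",np.round(st["ft_force"],1),"w",round(st["gripper_width"],3))
print("spin",round(spin,3),"shift now axes",(R.T@d).round(4),"after spin",(Rt.T@d).round(4))
E
python3 go.py 0.547 -0.179 0.27 0.838
```

```text
t 0.1 p [0.2191 0.4769 0.2558] yaw 2.711 q6 -0.22 F [ 0.2 -0.5  0.5] w 0.999
spin 1.873 shift now axes [-0.5718 -0.459  -0.0138] after spin [-0.2682  0.6825 -0.0142]
```

>>> apply_moves(series=[{"spin": 0.14,"dz": -0.002,"fingers": 0},{"spin": 0.14,"dz": -0.002,"fingers": 0},{"spin": 0.14,"dz": -0.002,"fingers": 0},{"spin": 0.14,"dz": -0.002,"fingers": 0},{"spin": 0.14,"dz": -0.002,"fingers": 0},{"spin": 0.14,"dz": -0.002,"fingers": 0},{"spin": 0.14,"dz": -0.002,"fingers": 0},{"spin": 0.14,"dz": -0.002,"fingers": 0},{"spin": 0.14,"fingers": 0},{"spin": 0.14,"fingers": 0}])

```text
invalid input
```

```bash
python3 go.py 0.547 -0.179 0.27 0.838
```

```text
t 0.1 p [0.2191 0.4769 0.2558] yaw 2.711 q6 -0.22 F [ 0.2 -0.5  0.5] w 0.999
spin 1.873 shift now axes [-0.5718 -0.459  -0.0138] after spin [-0.2682  0.6825 -0.0142]
```

>>> apply_moves(series=[{"dx": 0,"dy": 0,"dz": -0.002,"spin": 0.14,"fingers": 0},{"dx": 0,"dy": 0,"dz": -0.002,"spin": 0.14,"fingers": 0},{"dx": 0,"dy": 0,"dz": -0.002,"spin": 0.14,"fingers": 0},{"dx": 0,"dy": 0,"dz": -0.002,"spin": 0.14,"fingers": 0},{"dx": 0,"dy": 0,"dz": -0.002,"spin": 0.14,"fingers": 0},{"dx": 0,"dy": 0,"dz": -0.002,"spin": 0.14,"fingers": 0},{"dx": 0,"dy": 0,"dz": -0.002,"spin": 0.14,"fingers": 0},{"dx": 0,"dy": 0,"dz": 0,"spin": 0.14,"fingers": 0},{"dx": 0,"dy": 0,"dz": 0,"spin": 0.14,"fingers": 0},{"dx": 0,"dy": 0,"dz": 0,"spin": 0.14,"fingers": 0}])

```text
time_s: 1.1
eef_pos: [0.2192, 0.4769, 0.27]
tool_rot: [[0.263, 0.965, -0.0], [0.965, -0.263, -0.001], [-0.001, -0.0, -1.0]]
ft_force: [-0.7, 1.3, 0.1]
gripper_width: 0.997
```

```bash
python3 go.py 0.547 -0.179 0.27 0.838
```

```text
t 1.1 p [0.2192 0.4769 0.27  ] yaw 1.305 q6 1.18 F [-0.7  1.3  0.1] w 0.997
spin 0.467 shift now axes [-5.468e-01  4.886e-01  2.000e-04] after spin [-0.2683  0.6825 -0.    ]
```

>>> apply_moves(series=[{"dx": 0,"dy": 0,"dz": 0,"spin": 0.117,"fingers": 0},{"dx": 0,"dy": 0,"dz": 0,"spin": 0.117,"fingers": 0},{"dx": 0,"dy": 0,"dz": 0,"spin": 0.117,"fingers": 0},{"dx": 0,"dy": 0,"dz": 0,"spin": 0.116,"fingers": 0},{"dx": -0.0168,"dy": 0.0427,"dz": 0,"spin": 0,"fingers": 0},{"dx": -0.0168,"dy": 0.0427,"dz": 0,"spin": 0,"fingers": 0},{"dx": -0.0168,"dy": 0.0427,"dz": 0,"spin": 0,"fingers": 0},{"dx": -0.0168,"dy": 0.0427,"dz": 0,"spin": 0,"fingers": 0},{"dx": -0.0168,"dy": 0.0427,"dz": 0,"spin": 0,"fingers": 0},{"dx": -0.0168,"dy": 0.0427,"dz": 0,"spin": 0,"fingers": 0}])

```text
time_s: 2.1
eef_pos: [0.344, 0.2297, 0.2702]
tool_rot: [[0.664, 0.747, -0.0], [0.747, -0.664, -0.0], [-0.0, -0.0, -1.0]]
ft_force: [1.9, 0.8, -0.1]
gripper_width: 1.001
```

>>> apply_moves(series=[{"dx": -0.0168,"dy": 0.0427,"dz": 0,"spin": 0,"fingers": 0},{"dx": -0.0168,"dy": 0.0427,"dz": 0,"spin": 0,"fingers": 0},{"dx": -0.0168,"dy": 0.0427,"dz": 0,"spin": 0,"fingers": 0},{"dx": -0.0168,"dy": 0.0427,"dz": 0,"spin": 0,"fingers": 0},{"dx": -0.0168,"dy": 0.0427,"dz": 0,"spin": 0,"fingers": 0},{"dx": -0.0168,"dy": 0.0427,"dz": 0,"spin": 0,"fingers": 0},{"dx": -0.0168,"dy": 0.0427,"dz": 0,"spin": 0,"fingers": 0},{"dx": -0.0168,"dy": 0.0427,"dz": 0,"spin": 0,"fingers": 0},{"dx": -0.0168,"dy": 0.0427,"dz": 0,"spin": 0,"fingers": 0},{"dx": 0,"dy": 0,"dz": 0,"spin": 0,"fingers": 0}])

```text
time_s: 3.1
eef_pos: [0.5313, -0.1412, 0.2688]
tool_rot: [[0.668, 0.744, -0.001], [0.744, -0.668, -0.0], [-0.001, -0.001, -1.0]]
ft_force: [-0.4, 0.5, -0.7]
gripper_width: 0.996
```

```bash
python3 go.py 0.547 -0.179 0.186 0.838
```

```text
t 3.1 p [ 0.5313 -0.1412  0.2688] yaw 0.839 q6 0.26 F [-0.4  0.5 -0.7] w 0.996
spin 0.001 shift now axes [-0.0176  0.037   0.0828] after spin [-0.0176  0.037   0.0828]
```

>>> apply_moves(series=[{"dx": -0.0088,"dy": 0.0185,"dz": 0,"spin": 0,"fingers": 0},{"dx": -0.0088,"dy": 0.0185,"dz": 0,"spin": 0,"fingers": 0},{"dx": 0,"dy": 0,"dz": 0,"spin": 0,"fingers": 0},{"dx": 0,"dy": 0,"dz": 0.016,"spin": 0,"fingers": 0},{"dx": 0,"dy": 0,"dz": 0.016,"spin": 0,"fingers": 0},{"dx": 0,"dy": 0,"dz": 0.016,"spin": 0,"fingers": 0},{"dx": 0,"dy": 0,"dz": 0.016,"spin": 0,"fingers": 0},{"dx": 0,"dy": 0,"dz": 0.016,"spin": 0,"fingers": 0},{"dx": 0,"dy": 0,"dz": 0.003,"spin": 0,"fingers": 0},{"dx": 0,"dy": 0,"dz": 0,"spin": 0,"fingers": 0}])

```text
time_s: 4.1
eef_pos: [0.5461, -0.174, 0.1873]
tool_rot: [[0.664, 0.748, -0.001], [0.748, -0.664, 0.0], [-0.0, -0.001, -1.0]]
ft_force: [1.1, -0.5, 0.2]
gripper_width: 0.999
```

```bash
python3 go.py 0.547 -0.179 0.186 0.838; python3 - <<'E'
from h import *
o=[]
for n,(a,b,c,d) in (("scene",(190,320,190,340)),("top",(180,280,320,440))):
    i=snapshot(n)["img"][a:b,c:d]; o.append(cv2.resize(i,(400,int(400*(b-a)/(d-c)))))
h=min(x.shape[0] for x in o); cv2.imwrite("pics/grip.png",np.hstack([x[:h] for x in o])[:,:,::-1])
E
```

```text
t 4.1 p [ 0.5461 -0.174   0.1873] yaw 0.844 q6 0.21 F [ 1.1 -0.5  0.2] w 0.999
spin 0.006 shift now axes [-0.0031  0.0041  0.0013] after spin [-0.0031  0.0041  0.0013]
```

View pics/grip.png

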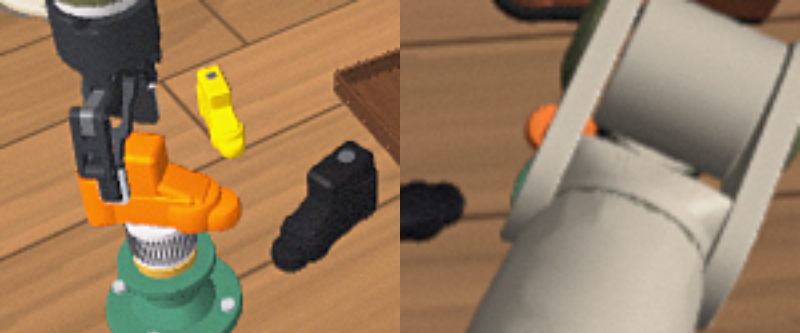

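The left half shows the fingers straddling the ankle block, with the near finger at about (110,165). I'll make a small correction and then close.

>>> apply_moves(series=[{"dx": -0.003,"dy": 0.004,"dz": 0.001,"spin": 0,"fingers": 0},{"dx": 0,"dy": 0,"dz": 0,"spin": 0,"fingers": 0},{"dx": 0,"dy": 0,"dz": 0,"spin": 0,"fingers": 1},{"dx": 0,"dy": 0,"dz": 0,"spin": 0,"fingers": 1},{"dx": 0,"dy": 0,"dz": 0,"spin": 0,"fingers": 1},{"dx": 0,"dy": 0,"dz": 0,"spin": 0,"fingers": 1},{"dx": 0,"dy": 0,"dz": 0,"spin": 0,"fingers": 1},{"dx": 0,"dy": 0,"dz": 0,"spin": 0,"fingers": 1},{"dx": 0,"dy": 0,"dz": 0,"spin": 0,"fingers": 1},{"dx": 0,"dy": 0,"dz": 0,"spin": 0,"fingers": 1}])

```text
time_s: 5.2
eef_pos: [0.5474, -0.1796, 0.1866]
tool_rot: [[0.665, 0.747, 0.0], [0.747, -0.665, -0.0], [0.0, 0.0, -1.0]]
ft_force: [-0.7, 0.8, 3.6]
gripper_width: 0.393
```

>>> apply_moves(series=[{"dx": 0,"dy": 0,"dz": 0,"spin": 0,"fingers": 1},{"dx": 0,"dy": 0,"dz": 0,"spin": 0,"fingers": 1},{"dx": 0,"dy": 0,"dz": -0.005,"spin": 0,"fingers": 1},{"dx": 0,"dy": 0,"dz": -0.01,"spin": 0,"fingers": 1},{"dx": 0,"dy": 0,"dz": -0.01,"spin": 0,"fingers": 1},{"dx": 0,"dy": 0,"dz": -0.01,"spin": 0,"fingers": 1},{"dx": 0,"dy": 0,"dz": -0.01,"spin": 0,"fingers": 1},{"dx": 0,"dy": 0,"dz": -0.01,"spin": 0,"fingers": 1},{"dx": 0,"dy": 0,"dz": 0,"spin": 0,"fingers": 1},{"dx": 0,"dy": 0,"dz": 0,"spin": 0,"fingers": 1}])

```text
time_s: 6.2
eef_pos: [0.5472, -0.1796, 0.2412]
tool_rot: [[0.665, 0.747, -0.0], [0.747, -0.665, -0.0], [-0.0, -0.0, -1.0]]
ft_force: [-0.4, 0.5, -3.9]
gripper_width: 0.391
```

```bash
python3 go.py 0.483 0.194 0.24 0.838; python3 - <<'E'
from h import *
a=snapshot("scene"); i=a["img"][170:330,190:400]; cv2.imwrite("pics/lift.png",cv2.resize(i,None,fx=2.5,fy=2.5)[:,:,::-1])
E
```

```text
t 6.2 p [ 0.5472 -0.1796  0.2412] yaw 0.844 q6 0.21 F [-0.4  0.5 -3.9] w 0.391
spin 0.006 shift now axes [ 0.2364 -0.2963  0.0012] after spin [ 0.2347 -0.2976  0.0012]
```

View pics/lift.png

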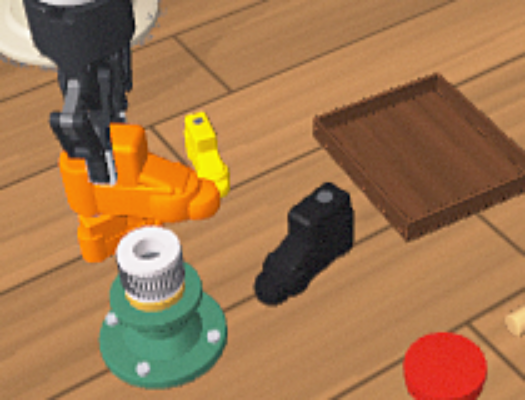

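The last is lifted clear and level, with its toe at about (205,200). The collar at (150,265) stayed in place. Moving to the tray now.

>>> apply_moves(series=[{"dx": 0.013,"dy": -0.016,"dz": 0,"spin": 0,"fingers": 1},{"dx": 0.025,"dy": -0.0317,"dz": 0,"spin": 0,"fingers": 1},{"dx": 0.025,"dy": -0.0317,"dz": 0,"spin": 0,"fingers": 1},{"dx": 0.025,"dy": -0.0317,"dz": 0,"spin": 0,"fingers": 1},{"dx": 0.025,"dy": -0.0317,"dz": 0,"spin": 0,"fingers": 1},{"dx": 0.025,"dy": -0.0317,"dz": 0,"spin": 0,"fingers": 1},{"dx": 0.025,"dy": -0.0317,"dz": 0,"spin": 0,"fingers": 1},{"dx": 0.025,"dy": -0.0317,"dz": 0,"spin": 0,"fingers": 1},{"dx": 0.025,"dy": -0.0317,"dz": 0,"spin": 0,"fingers": 1},{"dx": 0.013,"dy": -0.016,"dz": 0,"spin": 0,"fingers": 1}])

```text
time_s: 7.25
eef_pos: [0.4829, 0.1817, 0.2409]
tool_rot: [[0.663, 0.749, -0.001], [0.749, -0.663, 0.0], [-0.0, -0.001, -1.0]]
ft_force: [0.0, 0.2, -3.4]
gripper_width: 0.389
```

>>> apply_moves(series=[{"dx": 0,"dy": 0,"dz": 0,"spin": 0,"fingers": 1},{"dx": 0,"dy": 0,"dz": 0,"spin": 0,"fingers": 1},{"dx": 0,"dy": 0,"dz": 0.02,"spin": 0,"fingers": 1},{"dx": 0,"dy": 0,"dz": 0.025,"spin": 0,"fingers": 1},{"dx": 0,"dy": 0,"dz": 0.025,"spin": 0,"fingers": 1},{"dx": 0,"dy": 0,"dz": 0.025,"spin": 0,"fingers": 1},{"dx": 0,"dy": 0,"dz": 0.025,"spin": 0,"fingers": 1},{"dx": 0,"dy": 0,"dz": 0.02,"spin": 0,"fingers": 1},{"dx": 0,"dy": 0,"dz": 0,"spin": 0,"fingers": 1},{"dx": 0,"dy": 0,"dz": 0,"spin": 0,"fingers": 1}])

```text
time_s: 8.25
eef_pos: [0.4846, 0.1783, 0.1018]
tool_rot: [[0.665, 0.746, 0.0], [0.746, -0.665, -0.0], [0.0, 0.0, -1.0]]
ft_force: [-0.0, 0.2, -3.6]
gripper_width: 0.391
```

```bash
python3 go.py 0.484 0.178 0.07 0.844; python3 - <<'E'
from h import *
a=snapshot("scene"); w=cloud(a); h=cv2.cvtColor(a["img"],cv2.COLOR_RGB2HSV).astype(int)
i=a["img"][160:290,290:440]; cv2.imwrite("pics/tray.png",cv2.resize(i,None,fx=4,fy=4)[:,:,::-1])
r=np.zeros((480,640),bool); r[160:290,290:440]=1
m=r&(h[...,0]>3)&(h[...,0]<22)&(h[...,1]>200); P=w[m&(w[...,1]>.08)]; print(len(P),rect(P),np.percentile(P[:,2],[0,1,5,99]))
E
```

```text
t 8.25 p [0.4846 0.1783 0.1018] yaw 0.843 q6 0.85 F [-0.   0.2 -3.6] w 0.391
spin -0.001 shift now axes [-0.0007 -0.0002  0.0318] after spin [-0.0007 -0.0002  0.0318]
868 (array([469.3, 219.6]), array([128. , 177.7]), 50.7) [0.00032748 0.02363781 0.04325776 0.11397963]
```

View pics/tray.png

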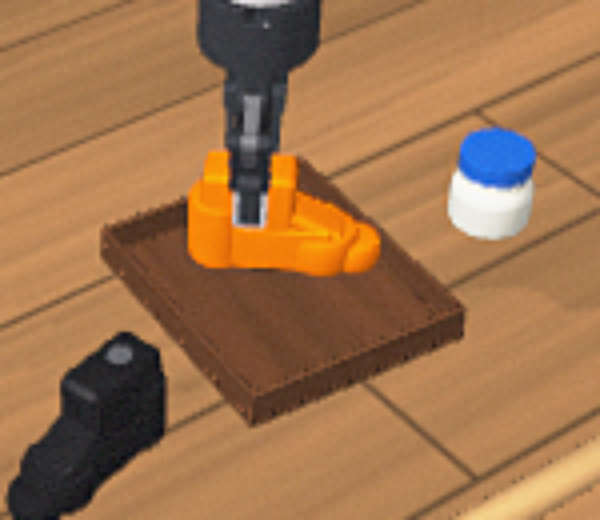

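The last hangs level over the tray, with its sole around 37 mm up (pixels (280,265)). Contact should come after about 32 mm more.

>>> apply_moves(series=[{"dx": 0,"dy": 0,"dz": 0.008,"spin": 0,"fingers": 1},{"dx": 0,"dy": 0,"dz": 0.008,"spin": 0,"fingers": 1},{"dx": 0,"dy": 0,"dz": 0.007,"spin": 0,"fingers": 1},{"dx": 0,"dy": 0,"dz": 0.004,"spin": 0,"fingers": 1},{"dx": 0,"dy": 0,"dz": 0.002,"spin": 0,"fingers": 1},{"dx": 0,"dy": 0,"dz": 0.001,"spin": 0,"fingers": 1},{"dx": 0,"dy": 0,"dz": 0.001,"spin": 0,"fingers": 1},{"dx": 0,"dy": 0,"dz": 0,"spin": 0,"fingers": 1},{"dx": 0,"dy": 0,"dz": 0,"spin": 0,"fingers": 1},{"dx": 0,"dy": 0,"dz": 0,"spin": 0,"fingers": 1}])

```text
time_s: 9.3
eef_pos: [0.4842, 0.1791, 0.0704]
tool_rot: [[0.665, 0.747, 0.0], [0.747, -0.665, 0.0], [0.0, 0.0, -1.0]]
ft_force: [-0.1, 0.9, -3.5]
gripper_width: 0.391
```

>>> apply_moves(series=[{"dx": 0,"dy": 0,"dz": 0.001,"spin": 0,"fingers": 1},{"dx": 0,"dy": 0,"dz": 0.0005,"spin": 0,"fingers": 1},{"dx": 0,"dy": 0,"dz": 0,"spin": 0,"fingers": 1},{"dx": 0,"dy": 0,"dz": 0,"spin": 0,"fingers": 0},{"dx": 0,"dy": 0,"dz": 0,"spin": 0,"fingers": 0},{"dx": 0,"dy": 0,"dz": 0,"spin": 0,"fingers": 0},{"dx": 0,"dy": 0,"dz": 0,"spin": 0,"fingers": 0},{"dx": 0,"dy": 0,"dz": 0,"spin": 0,"fingers": 0},{"dx": 0,"dy": 0,"dz": 0,"spin": 0,"fingers": 0},{"dx": 0,"dy": 0,"dz": 0,"spin": 0,"fingers": 0}])

```text
time_s: 10.3
eef_pos: [0.4841, 0.1791, 0.0688]
tool_rot: [[0.665, 0.747, -0.0], [0.747, -0.665, 0.0], [-0.0, -0.0, -1.0]]
ft_force: [0.1, 0.2, 0.2]
gripper_width: 1.0
```

>>> apply_moves(series=[{"dx": 0,"dy": 0,"dz": -0.01,"spin": 0,"fingers": 0},{"dx": 0,"dy": 0,"dz": -0.02,"spin": 0,"fingers": 0},{"dx": 0,"dy": 0,"dz": -0.025,"spin": 0,"fingers": 0},{"dx": 0,"dy": 0,"dz": -0.025,"spin": 0,"fingers": 0},{"dx": 0,"dy": 0,"dz": -0.025,"spin": 0,"fingers": 0},{"dx": 0,"dy": 0,"dz": -0.025,"spin": 0,"fingers": 0},{"dx": 0,"dy": 0,"dz": 0,"spin": 0,"fingers": 0},{"dx": -0.015,"dy": 0.022,"dz": 0,"spin": 0,"fingers": 0},{"dx": -0.02,"dy": 0.032,"dz": 0,"spin": 0,"fingers": 0},{"dx": -0.02,"dy": 0.032,"dz": 0,"spin": 0,"fingers": 0}])

```text
time_s: 11.3
eef_pos: [0.5117, 0.0799, 0.1987]
tool_rot: [[0.664, 0.748, -0.0], [0.748, -0.664, 0.0], [-0.0, -0.0, -1.0]]
ft_force: [0.6, 0.3, -0.5]
gripper_width: 1.0
```

```bash
python3 go.py 0.56 -0.167 0.2 0.844; python3 - <<'E'
from h import *
a=snapshot("scene"); w=cloud(a); h=cv2.cvtColor(a["img"],cv2.COLOR_RGB2HSV).astype(int)
i=a["img"][160:330,220:440]; cv2.imwrite("pics/placed.png",cv2.resize(i,None,fx=3,fy=3)[:,:,::-1])
r=np.zeros((480,640),bool); r[180:260,310:400]=1
m=r&(h[...,0]>3)&(h[...,0]<22)&(h[...,1]>225)&(w[...,1]>.08); P=w[m]; 
A=P[abs(P[:,2]-.08)<.006]; print("ankle top",len(A),np.median(A[:,2]),rect(A), np.linalg.lstsq(np.c_[A[:,:2],np.ones(len(A))],A[:,2],rcond=None)[0])
# collar top
r[:]=0; r[230:300,220:290]=1
m=r&(h[...,1]<60)&(abs(w[...,2]-.122)<.004); C=w[m]; print("collar top",len(C),np.median(C[:,2]),cv2.minEnclosingCircle((C[:,:2]*1000).astype(np.float32)))
E
```

```text
t 11.3 p [0.5117 0.0799 0.1987] yaw 0.845 q6 0.65 F [ 0.6  0.3 -0.5] w 1.0
spin 0.001 shift now axes [-0.1526  0.2001 -0.0013] after spin [-0.1524  0.2002 -0.0013]
ankle top 163 0.07931733109017909 (array([486.2, 175. ]), array([60.4, 36.5]), 48.1) [-0.07008343  0.05390468  0.10382883]
collar top 322 0.12208706258350852 ((559.5778198242188, -167.15826416015625), 28.929109573364258)
```

View pics/placed.png

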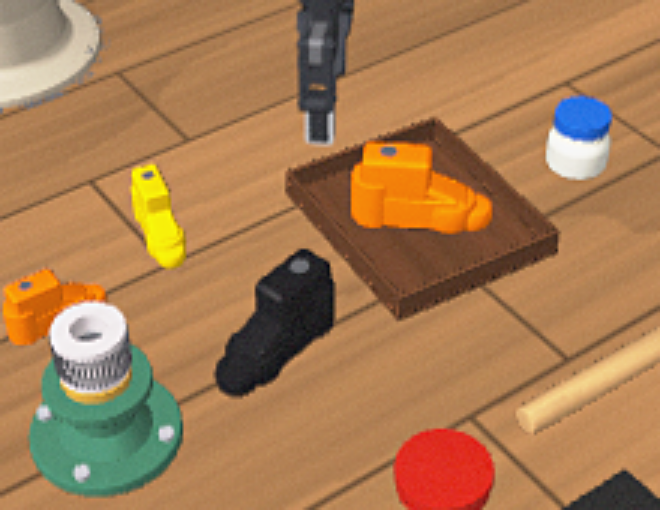

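The last stands flat in the tray (ankle top at z 0.079, centre (486,175) mm), released. The collar top reads (0.560, -0.167, 0.122), as it should. Now the collar.

>>> apply_moves(series=[{"dx": -0.0165,"dy": 0.0225,"dz": 0,"spin": 0,"fingers": 0},{"dx": -0.029,"dy": 0.038,"dz": 0,"spin": 0,"fingers": 0},{"dx": -0.029,"dy": 0.038,"dz": 0,"spin": 0,"fingers": 0},{"dx": -0.029,"dy": 0.038,"dz": 0,"spin": 0,"fingers": 0},{"dx": -0.024,"dy": 0.032,"dz": 0,"spin": 0,"fingers": 0},{"dx": -0.008,"dy": 0.01,"dz": 0,"spin": 0,"fingers": 0},{"dx": 0,"dy": 0,"dz": 0,"spin": 0,"fingers": 0},{"dx": 0,"dy": 0,"dz": 0.01,"spin": 0,"fingers": 0},{"dx": 0,"dy": 0,"dz": 0.01,"spin": 0,"fingers": 0},{"dx": 0,"dy": 0,"dz": 0,"spin": 0,"fingers": 0}])

```text
time_s: 12.35
eef_pos: [0.5543, -0.1374, 0.1769]
tool_rot: [[0.663, 0.748, -0.003], [0.748, -0.663, 0.002], [-0.001, -0.003, -1.0]]
ft_force: [-0.1, -0.6, -0.1]
gripper_width: 1.0
```

```bash
python3 go.py 0.5598 -0.167 0.116 0.845
```

```text
t 12.35 p [ 0.5543 -0.1374  0.1769] yaw 0.845 q6 0.28 F [-0.1 -0.6 -0.1] w 1.0
spin 0.0 shift now axes [-0.0185  0.0239  0.0609] after spin [-0.0185  0.0237  0.0609]
```

>>> apply_moves(series=[{"dx": -0.009,"dy": 0.012,"dz": 0,"spin": 0,"fingers": 0},{"dx": -0.0095,"dy": 0.012,"dz": 0,"spin": 0,"fingers": 0},{"dx": 0,"dy": 0,"dz": 0,"spin": 0,"fingers": 0},{"dx": 0,"dy": 0,"dz": 0,"spin": 0,"fingers": 0},{"dx": 0,"dy": 0,"dz": 0,"spin": 0,"fingers": 0},{"dx": 0,"dy": 0,"dz": 0,"spin": 0,"fingers": 0},{"dx": 0,"dy": 0,"dz": 0.01,"spin": 0,"fingers": 0},{"dx": 0,"dy": 0,"dz": 0.01,"spin": 0,"fingers": 0},{"dx": 0,"dy": 0,"dz": 0,"spin": 0,"fingers": 0},{"dx": 0,"dy": 0,"dz": 0,"spin": 0,"fingers": 0}])

```text
time_s: 13.35
eef_pos: [0.5606, -0.1687, 0.1584]
tool_rot: [[0.665, 0.747, -0.001], [0.747, -0.665, 0.0], [-0.0, -0.001, -1.0]]
ft_force: [-0.2, 0.8, 0.1]
gripper_width: 1.0
```

```bash
python3 go.py 0.5598 -0.167 0.116 0.845
```

```text
t 13.35 p [ 0.5606 -0.1687  0.1584] yaw 0.844 q6 0.23 F [-0.2  0.8  0.1] w 1.0
spin -0.001 shift now axes [ 0.0007 -0.0017  0.0424] after spin [ 0.0007 -0.0018  0.0424]
```

>>> apply_moves(series=[{"dx": 0.0007,"dy": -0.0017,"dz": 0,"spin": 0,"fingers": 0},{"dx": 0,"dy": 0,"dz": 0.009,"spin": 0,"fingers": 0},{"dx": 0,"dy": 0,"dz": 0.009,"spin": 0,"fingers": 0},{"dx": 0,"dy": 0,"dz": 0.009,"spin": 0,"fingers": 0},{"dx": 0,"dy": 0,"dz": 0.008,"spin": 0,"fingers": 0},{"dx": 0,"dy": 0,"dz": 0.005,"spin": 0,"fingers": 0},{"dx": 0,"dy": 0,"dz": 0.002,"spin": 0,"fingers": 0},{"dx": 0,"dy": 0,"dz": 0,"spin": 0,"fingers": 0},{"dx": 0,"dy": 0,"dz": 0,"spin": 0,"fingers": 0},{"dx": 0,"dy": 0,"dz": 0,"spin": 0,"fingers": 0}])

```text
time_s: 14.35
eef_pos: [0.5601, -0.1672, 0.1172]
tool_rot: [[0.665, 0.747, 0.001], [0.747, -0.665, -0.0], [0.0, 0.001, -1.0]]
ft_force: [-0.2, 0.2, 0.6]
gripper_width: 1.0
```

```bash
python3 go.py 0.5598 -0.167 0.116 0.845
```

```text
t 14.35 p [ 0.5601 -0.1672  0.1172] yaw 0.844 q6 0.24 F [-0.2  0.2  0.6] w 1.0
spin -0.001 shift now axes [-0.     -0.0004  0.0012] after spin [-0.     -0.0004  0.0012]
```

Centred within 0.5 mm, so I'll close on the collar.

>>> apply_moves(series=[{"dx": 0,"dy": 0,"dz": 0,"spin": 0,"fingers": 1},{"dx": 0,"dy": 0,"dz": 0,"spin": 0,"fingers": 1},{"dx": 0,"dy": 0,"dz": 0,"spin": 0,"fingers": 1},{"dx": 0,"dy": 0,"dz": 0,"spin": 0,"fingers": 1},{"dx": 0,"dy": 0,"dz": 0,"spin": 0,"fingers": 1},{"dx": 0,"dy": 0,"dz": 0,"spin": 0,"fingers": 1},{"dx": 0,"dy": 0,"dz": 0,"spin": 0,"fingers": 1},{"dx": 0,"dy": 0,"dz": 0,"spin": 0,"fingers": 1},{"dx": 0,"dy": 0,"dz": 0.0005,"spin": 0,"fingers": 1},{"dx": 0,"dy": 0,"dz": 0.0005,"spin": 0,"fingers": 1}])

```text
time_s: 15.35
eef_pos: [0.5596, -0.1668, 0.1173]
tool_rot: [[0.664, 0.747, -0.001], [0.747, -0.664, 0.0], [-0.0, -0.001, -1.0]]
ft_force: [-8.6, 4.7, 17.6]
gripper_width: 0.64
```

>>> apply_moves(series=[{"dx": 0,"dy": 0,"dz": 0,"spin": 0.04,"fingers": 1},{"dx": 0,"dy": 0,"dz": 0,"spin": 0.04,"fingers": 1},{"dx": 0,"dy": 0,"dz": 0,"spin": 0.04,"fingers": 1},{"dx": 0,"dy": 0,"dz": 0,"spin": 0.04,"fingers": 1},{"dx": 0,"dy": 0,"dz": 0,"spin": 0.04,"fingers": 1},{"dx": 0,"dy": 0,"dz": 0,"spin": 0.04,"fingers": 1},{"dx": 0,"dy": 0,"dz": 0,"spin": 0.04,"fingers": 1},{"dx": 0,"dy": 0,"dz": 0,"spin": 0.04,"fingers": 1},{"dx": 0,"dy": 0,"dz": 0,"spin": 0.04,"fingers": 1},{"dx": 0,"dy": 0,"dz": 0,"spin": 0.04,"fingers": 1}])

```text
time_s: 16.35
eef_pos: [0.5595, -0.1668, 0.1173]
tool_rot: [[0.903, 0.429, -0.001], [0.429, -0.903, 0.0], [-0.001, -0.001, -1.0]]
ft_force: [-8.0, 3.6, 14.5]
gripper_width: 0.64
```

>>> apply_moves(series=[{"dx": 0,"dy": 0,"dz": 0,"spin": 0.03,"fingers": 1},{"dx": 0,"dy": 0,"dz": 0,"spin": 0.03,"fingers": 1},{"dx": 0,"dy": 0,"dz": 0,"spin": 0.03,"fingers": 1},{"dx": 0,"dy": 0,"dz": 0,"spin": 0.03,"fingers": 1},{"dx": 0,"dy": 0,"dz": 0,"spin": 0.03,"fingers": 1},{"dx": 0,"dy": 0,"dz": 0,"spin": 0,"fingers": 1},{"dx": 0,"dy": 0,"dz": 0,"spin": 0,"fingers": 1},{"dx": 0,"dy": 0,"dz": 0,"spin": 0,"fingers": 1},{"dx": 0,"dy": 0,"dz": 0,"spin": 0,"fingers": 1},{"dx": 0,"dy": 0,"dz": 0,"spin": 0,"fingers": 1}])

```text
time_s: 17.35
eef_pos: [0.5598, -0.1668, 0.1173]
tool_rot: [[0.957, 0.29, -0.0], [0.29, -0.957, 0.0], [-0.0, -0.0, -1.0]]
ft_force: [-6.0, 3.9, 13.2]
gripper_width: 0.639
```

>>> apply_moves(series=[{"dx": 0,"dy": 0,"dz": 0,"spin": 0.03,"fingers": 1},{"dx": 0,"dy": 0,"dz": 0,"spin": 0.03,"fingers": 1},{"dx": 0,"dy": 0,"dz": 0,"spin": 0.03,"fingers": 1},{"dx": 0,"dy": 0,"dz": 0,"spin": 0.03,"fingers": 1},{"dx": 0,"dy": 0,"dz": 0,"spin": 0.03,"fingers": 1},{"dx": 0,"dy": 0,"dz": 0,"spin": 0,"fingers": 1},{"dx": 0,"dy": 0,"dz": 0,"spin": 0,"fingers": 1},{"dx": 0,"dy": 0,"dz": 0,"spin": 0,"fingers": 1},{"dx": 0,"dy": 0,"dz": 0,"spin": 0,"fingers": 1},{"dx": 0,"dy": 0,"dz": 0,"spin": 0,"fingers": 1}])

```text
time_s: 18.35
eef_pos: [0.5599, -0.1669, 0.1172]
tool_rot: [[0.99, 0.144, 0.0], [0.144, -0.99, 0.0], [0.0, -0.0, -1.0]]
ft_force: [-5.7, 3.3, 12.7]
gripper_width: 0.64
```

>>> apply_moves(series=[{"dx": 0,"dy": 0,"dz": 0,"spin": 0.03,"fingers": 1},{"dx": 0,"dy": 0,"dz": 0,"spin": 0.03,"fingers": 1},{"dx": 0,"dy": 0,"dz": 0,"spin": 0.03,"fingers": 1},{"dx": 0,"dy": 0,"dz": 0,"spin": 0.03,"fingers": 1},{"dx": 0,"dy": 0,"dz": 0,"spin": 0.03,"fingers": 1},{"dx": 0,"dy": 0,"dz": 0,"spin": 0,"fingers": 1},{"dx": 0,"dy": 0,"dz": 0,"spin": 0,"fingers": 1},{"dx": 0,"dy": 0,"dz": 0,"spin": 0,"fingers": 1},{"dx": 0,"dy": 0,"dz": 0,"spin": 0,"fingers": 1},{"dx": 0,"dy": 0,"dz": 0,"spin": 0,"fingers": 1}])

```text
time_s: 19.35
eef_pos: [0.5598, -0.167, 0.117]
tool_rot: [[1.0, -0.006, -0.0], [-0.006, -1.0, -0.0], [-0.0, 0.0, -1.0]]
ft_force: [-4.9, 2.0, 9.6]
gripper_width: 0.641
```

>>> apply_moves(series=[{"dx": 0,"dy": 0,"dz": 0,"spin": 0.03,"fingers": 1},{"dx": 0,"dy": 0,"dz": 0,"spin": 0.03,"fingers": 1},{"dx": 0,"dy": 0,"dz": 0,"spin": 0.03,"fingers": 1},{"dx": 0,"dy": 0,"dz": 0,"spin": 0.03,"fingers": 1},{"dx": 0,"dy": 0,"dz": 0,"spin": 0.03,"fingers": 1},{"dx": 0,"dy": 0,"dz": 0,"spin": 0,"fingers": 1},{"dx": 0,"dy": 0,"dz": 0,"spin": 0,"fingers": 1},{"dx": 0,"dy": 0,"dz": 0,"spin": 0,"fingers": 1},{"dx": 0,"dy": 0,"dz": 0,"spin": 0,"fingers": 1},{"dx": 0,"dy": 0,"dz": 0,"spin": 0,"fingers": 1}])

```text
time_s: 20.35
eef_pos: [0.5593, -0.1667, 0.1153]
tool_rot: [[0.988, -0.155, -0.002], [-0.155, -0.988, 0.001], [-0.002, -0.001, -1.0]]
ft_force: [-5.2, 2.9, -0.1]
gripper_width: 0.64
```

The collar dropped 1.9 mm and the press force went to zero: it is keyed. I'll turn slightly further for clearance and then push.

>>> apply_moves(series=[{"dx": 0,"dy": 0,"dz": 0.001,"spin": 0.03,"fingers": 1},{"dx": 0,"dy": 0,"dz": 0.001,"spin": 0.02,"fingers": 1},{"dx": 0,"dy": 0,"dz": 0.001,"spin": 0,"fingers": 1},{"dx": 0,"dy": 0,"dz": 0.001,"spin": 0,"fingers": 1},{"dx": 0,"dy": 0,"dz": 0.001,"spin": 0,"fingers": 1},{"dx": 0,"dy": 0,"dz": 0.001,"spin": 0,"fingers": 1},{"dx": 0,"dy": 0,"dz": 0.001,"spin": 0,"fingers": 1},{"dx": 0,"dy": 0,"dz": 0.001,"spin": 0,"fingers": 1},{"dx": 0,"dy": 0,"dz": 0,"spin": 0,"fingers": 1},{"dx": 0,"dy": 0,"dz": 0,"spin": 0,"fingers": 1}])

```text
time_s: 21.35
eef_pos: [0.5594, -0.1666, 0.1086]
tool_rot: [[0.979, -0.204, -0.002], [-0.204, -0.979, 0.001], [-0.002, -0.001, -1.0]]
ft_force: [-9.2, 5.2, 11.3]
gripper_width: 0.639
```

>>> apply_moves(series=[{"dx": 0,"dy": 0,"dz": 0.001,"spin": 0,"fingers": 1},{"dx": 0,"dy": 0,"dz": 0.001,"spin": 0,"fingers": 1},{"dx": 0,"dy": 0,"dz": 0.001,"spin": 0,"fingers": 1},{"dx": 0,"dy": 0,"dz": 0.0008,"spin": 0,"fingers": 1},{"dx": 0,"dy": 0,"dz": 0,"spin": 0,"fingers": 1},{"dx": 0,"dy": 0,"dz": 0,"spin": 0,"fingers": 1},{"dx": 0,"dy": 0,"dz": 0,"spin": 0,"fingers": 1},{"dx": 0,"dy": 0,"dz": 0,"spin": 0,"fingers": 1},{"dx": 0,"dy": 0,"dz": 0,"spin": 0,"fingers": 1},{"dx": 0,"dy": 0,"dz": 0,"spin": 0,"fingers": 1}])

```text
time_s: 22.35
eef_pos: [0.5593, -0.1666, 0.1054]
tool_rot: [[0.979, -0.204, -0.002], [-0.204, -0.979, 0.001], [-0.002, -0.001, -1.0]]
ft_force: [-12.0, 7.0, 16.2]
gripper_width: 0.638
```

>>> apply_moves(series=[{"dx": 0,"dy": 0,"dz": 0.0005,"spin": 0,"fingers": 1},{"dx": 0,"dy": 0,"dz": 0,"spin": 0,"fingers": 1},{"dx": 0,"dy": 0,"dz": 0,"spin": 0,"fingers": 1},{"dx": 0,"dy": 0,"dz": 0,"spin": 0,"fingers": 1},{"dx": 0,"dy": 0,"dz": 0,"spin": 0,"fingers": 1},{"dx": 0,"dy": 0,"dz": 0,"spin": 0,"fingers": 1},{"dx": 0,"dy": 0,"dz": 0,"spin": 0,"fingers": 1},{"dx": 0,"dy": 0,"dz": 0,"spin": 0,"fingers": 1},{"dx": 0,"dy": 0,"dz": 0,"spin": 0,"fingers": 1},{"dx": 0,"dy": 0,"dz": 0,"spin": 0,"fingers": 1}])

```text
time_s: 23.35
eef_pos: [0.5594, -0.1666, 0.1054]
tool_rot: [[0.979, -0.204, -0.001], [-0.204, -0.979, 0.001], [-0.002, -0.0, -1.0]]
ft_force: [-14.0, 6.2, 20.0]
gripper_width: 0.641
```

```bash
python3 go.py 0.5598 -0.167 0.105 -0.2; python3 - <<'E'
from h import *
a=snapshot("scene"); w=cloud(a); h=cv2.cvtColor(a["img"],cv2.COLOR_RGB2HSV).astype(int)
i=a["img"][160:330,200:420]; cv2.imwrite("pics/home.png",cv2.resize(i,None,fx=3,fy=3)[:,:,::-1])
r=np.zeros((480,640),bool); r[255:310,220:290]=1
m=r&(h[...,1]<60)&(a["img"].min(-1)>170)&(w[...,2]>.095)&(w[...,2]<.13)&(np.hypot(w[...,0]-.5598,w[...,1]+.167)<.03); C=w[m]; print("collar top",len(C),np.percentile(C[:,2],[10,50,90]))
r[:]=0; r[180:260,310:400]=1
m=r&(h[...,0]>3)&(h[...,0]<22)&(h[...,1]>225)&(w[...,1]>.08); P=w[m]; A=P[abs(P[:,2]-.08)<.006]; print("last",np.median(A[:,2]),rect(A))
E
```

```text
t 23.35 p [ 0.5594 -0.1666  0.1054] yaw -0.205 q6 1.29 F [-14.    6.2  20. ] w 0.641
spin -0.005 shift now axes [0.0005 0.0003 0.0004] after spin [0.0005 0.0003 0.0004]
collar top 321 [0.10769382 0.11029322 0.11196787]
last 0.07933087739972568 (array([486.2, 175.7]), array([60.2, 35.4]), 46.9)
```

View pics/home.png

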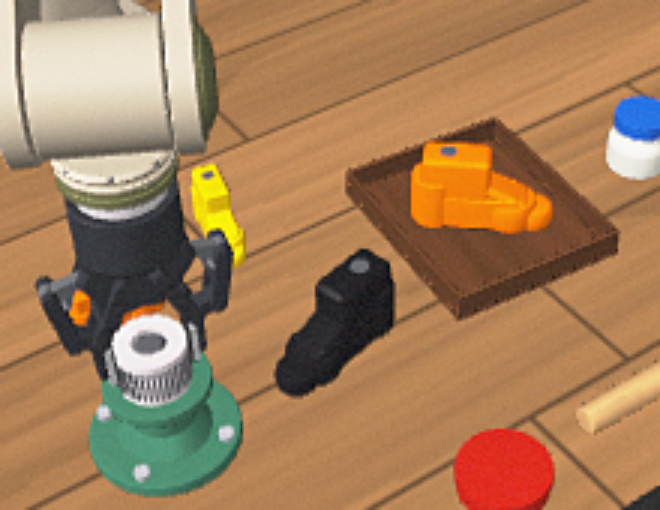

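The collar at (150,360) is down on the plate with the spring ring no longer visible, top face at 0.110, and gripped on both sides. The last stands unchanged in the tray at (475,190). Handing in.

```bash
python3 -c "
from station import workorder
print(workorder.hand_in())"
```

```text
the job is handed in; nothing more can be done
None
```

The job is done and handed in at about 23.4 s of the 58 s allowed; hand-in gives no verdict.

- **Last:** I moved the large orange last off the collar and stood it sole down in the tray, released. The final check has its ankle top at z 0.079 m (expected 0.080), and it had not moved since I let go.
- **Collar:** I gripped it, turned it clockwise under a light press until it dropped over the lugs at about 0.85–1.0 rad, then turned 0.05 rad further and pushed it 12 mm home. The final check has its top face at 0.110 m (home is 0.110). The gripper sits within about 1 mm of the jack's axis and still holds the collar with about 20 N down.
- **Forces:** while pressing there was also a steady sideways force at the wrist of about 15 N, well under the limit.
- **Bystanders:** I did not measure each one. The arm moved clear of them, and the cream jar and polish tin (the ones in the final crop) looked unmoved.

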